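Move the turned pieces to the drying rack in reverse order

ROBOT

A 6-joint arm with a two-finger parallel gripper is mounted at the origin on the work surface. World frame = base frame: x ahead of the robot, y to its left, z up, the work surface at z = 0. Lengths are in m, angles in rad, forces in N, time in s.
With the tool pointing down it reaches from about 0.3 to 0.775 m from the base axis. Payload 14.6 kg.
Tool frame: the origin (TCP) lies between the finger pads; the fingertips stand 14 mm ahead of it and the grasp point (between the pads) lies 5 mm behind it; z points along the fingers, y is the line along which they close (so a half turn about z gives the same grasp; the last joint's range is limited). The gripper opens to 94 mm and grips with 3 to 60 N. Pads are 16 mm wide; open, the fingers measure 119 mm over their backs; the gripper's body (75 mm by 177 mm) begins 78 mm behind the grasp point.
Start: joints at [1.104, 0.3, 1.521, -0, 1.321, -0.067], TCP at [0.214, 0.507, 0.198] pointing down, gripper open.
Joint ranges: [-3.03, 3.03], [-0.79, 2.21], [0.23, 2.52], [-1.04, 4.18], [0, 3.07], [-2.55, 2.55]. Speed limits (rad/s): [2.22, 2.22, 2.57, 3.14, 3.14, 3.14].

INTERFACE

Orientations are given as [roll, pitch, yaw] about the fixed x, y, z axes, in that order (R = Rz(yaw) Ry(pitch) Rx(roll)).
In Python, from station import ctrl gives the robot as it stands. The module is installed in compiled form; this text tells all that it offers.
- The arm moves only by the tool move_arm, never from a script. Its argument "targets" is a list of rows, each a list of 7 numbers: the opening, from -1 (shut) to 1 (fully open), then the shift along the tool's x, y, z in units of 50 mm (1.0 is 50 mm), then the turn, a rotation vector about the tool's x, y, z in rad. A call has 1 to 12 rows; each row is the pose to reach, as a shift and turn from the pose commanded when the call began, along the tool's axes at that moment; what a row does not reach only later rows make up. A row lasts 1/10 s, in which the tool goes at most 50 mm and 8.59 degrees, less where a joint would pass 70% of its speed; a pose out of reach is approached as far as the arm can. A call with a gripper value outside its range is refused whole. The fingers move at their own pace and stop on an object; "grip_force" is the grip in N (left out, the last holds). Time passes only in rows, so rows that repeat a pose let the fingers close. It gives the time, the measured TCP pose, the force, the opening and the grip force at its end, in the units of the state.
- ctrl.get_obs(): the state, without advancing time (a new reading comes with each control period).
- ctrl.camera(name): name is "scene" or "top"; returns (picture, depth): 384x512x3 uint8, red, green, blue; 384x512 float32, m along the optical axis (not along the pixel's ray), 0 where there is no reading.
- ctrl.camera_params(name): a dict with "intrinsics" (3x3 intrinsics, pixels), "rvec" (rotation vector, rad) and "tvec" (3), from world to camera coordinates, as OpenCV has them. Camera axes: x right, y down, z forward; pixel columns grow to the right and rows downward; lengths in m; the calibration is good to about 2 mm. A picture is of the moment at which its call begins. camera_params takes no time and is no camera call.
- ctrl.hand_in(): hands the job in; it is judged then, once.
Trained networks look in the newest picture that a camera, given by its name, has taken for a name from the list of things; names that differ only in an ending like _2 or _b are one class to them, and where a whole thing is asked for, a point or a joint stands for the part that bears it (a point fixed in the world has none). Each returns a list of dicts, best first, with "score" (0 to 1); they miss things now and then, are a little off and sometimes report something else, mostly with a low value. They report only what shows in the picture. A call takes as long as a camera call.
- ctrl.cut_out(camera, target): "region" (384x512 bool, what is visible of it) and "point" ([column, row] in pixels, amid what is visible of it).
- ctrl.tip_of(camera, target): "point" ([column, row] in pixels: a listed point, or the origin of a listed thing).
The state is a dict: "time_s": time; "qpos": joint angles; "joint_vel": joint speeds; "tau": joint torques, N m; "ee_pos": TCP position; "eef_rot": TCP orientation; "force": force on the tool from outside, world axes, zero at the start; "moment": the same for the moment, N m; "grip_width": finger opening in m; "grip_force": force on a finger pad.
Only numpy, scipy, OpenCV 4.12 (cv2) and the standard library are available. Lean on these libraries where they do the work, as an engineer would, in place of code of your own. Each camera call takes 0.05 s, during which the arm holds its last target. There are 200 camera calls.

TASK

Move the four freshly oiled turned pieces from the cork pads of the oiling board to the drying rack with four compartments, one piece to a compartment and in reverse order along the row: the piece now nearest the robot goes into the compartment farthest from the robot, the next one into the next farthest, and so on, until the farthest piece stands in the nearest compartment. Set each one down upright on the compartment's floor without dropping it or tipping it over, let go of it, and leave the yellow wax tin where it is.

Things in the scene. Friction and masses are not known exactly. Their poses are not given: they have to be found in the camera images.
- mill: dark wood pepper mill with a small steel knob on top, 87 mm high, foot 46 mm across, head 40 mm across above 66 mm; straight grip 32 mm across from 22 to 66 mm above its underside (grip at about 46 mm); about 0.16 kg. Upright, round about its z axis; loose; origin at the centre of its underside. At the start it stands on pad_a, up to 4 mm off its centre.
- vase: pale wood bud vase with a black mouth on top, 82 mm high, belly 48 mm across (foot 42 mm), lip 36 mm across above 74 mm; straight neck 28 mm across from 34 to 74 mm above its underside (grip at about 54 mm); about 0.12 kg. Upright, round about its z axis; loose; origin at the centre of its underside. At the start it stands on pad_b, up to 4 mm off its centre.
- box: mid-brown straight wooden box 44 mm across with a red lid fixed on it (48 to 66 mm up) and a pale 12 mm knob on top, 74 mm high in all (grip at about 46 mm); about 0.14 kg. Upright, round about its z axis; loose; origin at the centre of its underside. At the start it stands on pad_c, up to 4 mm off its centre.
- candlestick: green candlestick with a brass cup on top, 80 mm high, foot 48 mm across, drip plate 40 mm across from 63 to 73 mm; straight stem 28 mm across from 18 to 63 mm above its underside (grip at about 46 mm); about 0.15 kg. Upright, round about its z axis; loose; origin at the centre of its underside. At the start it stands on pad_d, up to 4 mm off its centre.
- pad_a: fixed round cork pad, 56 mm across, 3 mm thick, lying on the dark oiling board (310 x 90 x 18 mm) so that its top is 21 mm above the bench. The four pads look alike and lie in one straight row, 74 mm centre to centre; x axis along the row, away from the robot; origin at the centre of its underside. At the start the mill stands on this pad; which pad is where in the row varies.
- pad_b: fixed round cork pad, 56 mm across, 3 mm thick, lying on the dark oiling board (310 x 90 x 18 mm) so that its top is 21 mm above the bench. The four pads look alike and lie in one straight row, 74 mm centre to centre; x axis along the row, away from the robot; origin at the centre of its underside. At the start the vase stands on this pad; which pad is where in the row varies.
- pad_c: fixed round cork pad, 56 mm across, 3 mm thick, lying on the dark oiling board (310 x 90 x 18 mm) so that its top is 21 mm above the bench. The four pads look alike and lie in one straight row, 74 mm centre to centre; x axis along the row, away from the robot; origin at the centre of its underside. At the start the box stands on this pad; which pad is where in the row varies.
- pad_d: fixed round cork pad, 56 mm across, 3 mm thick, lying on the dark oiling board (310 x 90 x 18 mm) so that its top is 21 mm above the bench. The four pads look alike and lie in one straight row, 74 mm centre to centre; x axis along the row, away from the robot; origin at the centre of its underside. At the start the candlestick stands on this pad; which pad is where in the row varies.
- drying_rack: fixed pale wood tray, 302 (x) x 84 (y) x 21 mm high, left or right of the oiling board; four open compartments in a row along x, 68 x 72 mm inside, walls 6 mm thick and all 21 mm high, floor 6 mm above the bench; compartment centres at x = -111, -37, 37, 111 mm, y = 0. Origin: centre of underside; x points away from the robot (within 15 degrees), so x = -111 is nearest.
- wax_tin: yellow wax tin with a silvery lid, 72 mm across, 45 mm high. Loose bystander, to be left where it is; origin at the centre of its underside.

How it is judged:
By the outcome, as a careful person would: the job done as asked, in the order asked, and still so for the second after the job is handed in, with the robot touching nothing.
It also fails if it takes over 118 s, if anything falls off the work surface, if the arm or the gripper's body presses on something with over 40 N, if the wrist force passes 120 N, or if a joint passes its speed limit or range.

## Working session

There is one attempt and no reset: what is moved stays moved. The work goes in short steps, Python scripts to look and compute and a tool call to move; the robot and the scene stay as the last step left them, time stands still between calls to the robot, and variables do not carry over. Pictures are saved under pics/ and viewed, at most 14 in all, crops included, and the job is handed in when it is done.

Besides the shell and the picture viewer there is one more tool, called after ">>>" as a command line: name --pt "numbers of a row" for each row, then --argument value for the rest. move_arm: Moves the arm, as the interface text tells. Its arguments: {"type":"object","properties":{"targets":{"type":"array"},"grip_force":{"type":"number"}},"required":["targets"]}

```bash
mkdir -p pics
cat > h.py <<'E'
import numpy as np,cv2
from station import ctrl
from scipy.spatial.transform import Rotation as R
def P(n):
    p=ctrl.camera_params(n);return np.array(p['intrinsics'],float),cv2.Rodrigues(np.array(p['rvec'],float))[0],np.array(p['tvec'],float).ravel()
def cloud(n,d):
    K,r,t=P(n);v,u=np.mgrid[:384,:512]
    c=np.stack([(u-K[0,2])/K[0,0]*d,(v-K[1,2])/K[1,1]*d,d],-1)
    return (c-t)@r
def ray(n,px,z):
    K,r,t=P(n);w=r.T@np.linalg.inv(K)@[px[0],px[1],1];o=-r.T@t
    return o+w*(z-o[2])/w[2]
E
cat > a.py <<'E'
from h import *
o=ctrl.get_obs();print(o['time_s'],o['ee_pos'],o['eef_rot'],o['grip_width'])
for n in('scene','top'):
    im,d=ctrl.camera(n);cv2.imwrite(f'pics/{n}0.png',im[:,:,::-1]);w=cloud(n,d)
    print(n,'cam',-P(n)[1].T@P(n)[2])
    for k in('mill','vase','box','candlestick','drying_rack','wax_tin','pad_a'):
        for c in ctrl.cut_out(n,k)[:(4 if k=='pad_a' else 1)]:
            q=w[c['region']&(d>0)];print(k,round(c['score'],2),np.round(c['point']),len(q),np.round(np.median(q,0),3),np.round(np.percentile(q,2,axis=0),3),np.round(np.percentile(q,98,axis=0),3))
    np.savez(f'{n}0.npz',im=im,d=d)
E
python3 a.py
```

```text
0.0 [0.21395953 0.5063937  0.19720372] [-3.14045618e+00 -9.08541377e-05  2.74178511e+00] 0.09400597379911739
scene cam [1.30110766 0.02882839 0.56673766]
vase 0.78 [175. 190.] 320 [ 0.589 -0.117  0.086] [ 0.564 -0.137  0.025] [ 0.599 -0.101  0.105]
candlestick 0.74 [169. 217.] 590 [ 0.667 -0.113  0.06 ] [ 0.642 -0.135  0.022] [ 0.679 -0.095  0.102]
drying_rack 0.77 [296. 212.] 2376 [0.573 0.188 0.007] [0.398 0.143 0.004] [0.696 0.231 0.022]
wax_tin 0.82 [372. 181.] 570 [0.478 0.42  0.036] [0.429 0.393 0.002] [0.494 0.458 0.047]
pad_a 0.47 [184. 227.] 5 [ 0.66 -0.09  0.02] [ 0.65  -0.095  0.019] [ 0.671 -0.089  0.023]
pad_a 0.19 [294. 212.] 2546 [0.571 0.189 0.007] [ 0.397  0.142 -0.   ] [0.696 0.234 0.022]
top cam [0.40519944 0.10060039 0.99151191]
mill 0.92 [348. 214.] 391 [ 0.501 -0.122  0.098] [ 0.484 -0.144  0.032] [ 0.521 -0.108  0.108]
vase 0.82 [353. 178.] 404 [ 0.573 -0.117  0.099] [ 0.557 -0.138  0.037] [ 0.594 -0.102  0.106]
box 0.93 [354. 243.] 414 [ 0.431 -0.125  0.087] [ 0.41  -0.15   0.026] [ 0.45  -0.11   0.096]
candlestick 0.58 [347. 145.] 443 [ 0.646 -0.112  0.093] [ 0.63  -0.134  0.026] [ 0.67  -0.095  0.103]
wax_tin 0.71 [109. 232.] 849 [0.453 0.421 0.045] [0.423 0.393 0.015] [0.486 0.456 0.049]
pad_a 0.36 [351. 212.] 416 [ 0.502 -0.122  0.098] [ 0.484 -0.144  0.029] [ 0.523 -0.107  0.108]
```

View pics/top0.png

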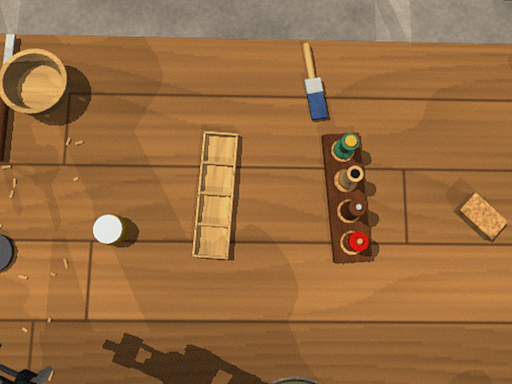

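View pics/scene0.png

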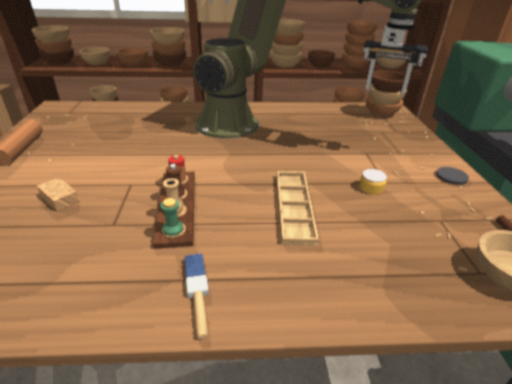

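```bash
cat > b.py <<'E'
from h import *
from scipy.optimize import least_squares
def fitrack(w):
    # wall-top points
    m=(w[...,2]>.017)&(w[...,2]<.025)&(w[...,0]>.3)&(w[...,0]<.8)&(w[...,1]>.08)&(w[...,1]<.3)
    q=w[m][:,:2]
    def f(p):
        c,s=np.cos(p[2]),np.sin(p[2]);l=(q-p[:2])@np.array([[c,-s],[s,c]])
        x=np.min(abs(l[:,:1]-np.array([-148,-74,0,74,148])/1000),1);y=abs(abs(l[:,1])-.039)
        return np.minimum(x,y)
    c0=(q.min(0)+q.max(0))/2
    best=min((least_squares(f,[c0[0]+dx,c0[1],a],loss='soft_l1',f_scale=.002) for dx in(-.01,0,.01) for a in np.linspace(-.25,.25,11)),key=lambda r:r.cost)
    return best.x,best.cost,len(q)
for n in('scene','top'):
    d=np.load(n+'0.npz')['d'];w=cloud(n,d);p,c,k=fitrack(w);print(n,p,c,k)
    co=np.array([p[:2]+x*np.array([np.cos(p[2]),np.sin(p[2])]) for x in(-.111,-.037,.037,.111)]);print(co.round(4))
w=cloud('top',np.load('top0.npz')['d'])
# tops of pieces: circles by height slab
for nm,c,lo in(('box',(.43,-.125),.083),('mill',(.5,-.122),.09),('vase',(.573,-.117),.097),('cand',(.648,-.113),.088)):
    m=(w[...,2]>lo)&(np.hypot(w[...,0]-c[0],w[...,1]-c[1])<.032);q=w[m].astype(np.float32)
    (cc,r)=cv2.minEnclosingCircle(q[:,:2]);print(nm,len(q),np.round(cc,4),round(r,4),q[:,:2].mean(0).round(4),q[:,2].max())
E
python3 b.py
```

```text
scene [ 0.54568416  0.18846273 -0.05923387] 0.000851959488829706 611
[[0.4349 0.195 ]
 [0.5087 0.1907]
 [0.5826 0.1863]
 [0.6565 0.1819]]
top [ 0.54108465  0.18844082 -0.0591364 ] 0.0012567115975652913 1015
[[0.4303 0.195 ]
 [0.5041 0.1906]
 [0.578  0.1863]
 [0.6519 0.1819]]Traceback (most recent call last):
  File "b.py", line 21, in <module>
    (cc,r)=cv2.minEnclosingCircle(q[:,:2]);print(nm,len(q),np.round(cc,4),round(r,4),q[:,:2].mean(0).round(4),q[:,2].max())
           ~~~~~~~~~~~~~~~~~~~~~~^^^^^^^^^
cv2.error: OpenCV(4.12.0) /io/opencv/modules/imgproc/src/shapedescr.cpp:201: error: (-215:Assertion failed) count >= 0 && (depth == CV_32F || depth == CV_32S) in function 'minEnclosingCircle'
```

Top view: the rack (cols 193–240, rows 132–260) is empty. The pieces on the board, from near to far, are box (358,242), mill (352,210), vase (350,178) and candlestick (346,146). The scene view shows the same order and the wax tin clear at (373,181).

```bash
cat > c.py <<'E'
from h import *
from scipy.optimize import least_squares
S={'box':((.43,-.125),.089,.022),'mill':((.5,-.122),.095,.02),'vase':((.573,-.117),.097,.018),'cand':((.648,-.113),.086,.02)}
for n in('top','scene'):
    w=cloud(n,np.load(n+'0.npz')['d'])
    for nm,(c,lo,r) in S.items():
        lo-=.006
        m=(w[...,2]>lo)&(np.hypot(w[...,0]-c[0]-.004,w[...,1]-c[1])<.034);q=np.ascontiguousarray(w[m],np.float32)
        if len(q)<8: print(n,nm,len(q));continue
        # circle of known radius containing the points (robust)
        f=lambda p:np.maximum(np.hypot(*(q[:,:2]-p).T)-r,0)
        cc,rr=cv2.minEnclosingCircle(np.ascontiguousarray(q[:,:2]))
        print(n,nm,len(q),np.round(cc,4),round(rr,4),'mean',q.mean(0).round(4),'max z',q[:,2].max().round(3))
E
python3 c.py
```

```text
top box 311 [ 0.4308 -0.1316] 0.0219 mean [ 0.4308 -0.131   0.0878] max z 0.098
top mill 256 [ 0.504 -0.128] 0.0198 mean [ 0.5037 -0.1269  0.1001] max z 0.11
top vase 212 [ 0.5779 -0.1229] 0.0181 mean [ 0.5779 -0.1226  0.1035] max z 0.109
top cand 249 [ 0.653  -0.1161] 0.0204 mean [ 0.6513 -0.1151  0.0972] max z 0.104
scene box 113 [ 0.4336 -0.1316] 0.0229 mean [ 0.4382 -0.1303  0.0874] max z 0.096
scene mill 134 [ 0.5088 -0.1283] 0.0201 mean [ 0.5136 -0.1261  0.0989] max z 0.109
scene vase 139 [ 0.5807 -0.1212] 0.0205 mean [ 0.5843 -0.1217  0.1018] max z 0.106
scene cand 206 [ 0.6562 -0.1155] 0.0202 mean [ 0.6622 -0.1141  0.0955] max z 0.103
```

>>> move_arm --pt "1 0 0 -0.5 0 0 -0.13" --pt "1 0 0 -1 0 0 -0.26" --pt "1 0 0 -1 0 0 -0.4" --pt "1 0 0 -1 0 0 -0.4" --grip_force 25

```text
time_s: 1.2
ee_pos: [0.2141, 0.5067, 0.2482]
eef_rot: [3.141, 0.0, -3.139]
force: [0.8, -0.3, -0.1]
grip_width: 0.0937
grip_force: 0.0
```

>>> move_arm --pt "1 -0.36 -1.06 0 0 0 0" --pt "1 -0.72 -2.12 0 0 0 0" --pt "1 -1.08 -3.18 0 0 0 0" --pt "1 -1.44 -4.24 0 0 0 0" --pt "1 -1.8 -5.3 0 0 0 0" --pt "1 -2.16 -6.36 0 0 0 0" --pt "1 -2.52 -7.42 0 0 0 0" --pt "1 -2.88 -8.48 0 0 0 0" --pt "1 -3.24 -9.54 0 0 0 0" --pt "1 -3.6 -10.6 0 0 0 0" --pt "1 -4.0 -11.7 0 0 0 0" --pt "1 -4.36 -12.76 0 0 0 0"

```text
time_s: 2.4
ee_pos: [0.4079, -0.0634, 0.2474]
eef_rot: [3.141, -0.0, 3.137]
force: [0.3, 0.8, -0.5]
grip_width: 0.0938
grip_force: 0.0
```

>>> move_arm --pt "1 0 0 0 0 0 0" --pt "1 0 0 0 0 0 0" --pt "1 0 0 0 0 0 0" --pt "1 0 0 0 0 0 0"

```text
time_s: 2.8
ee_pos: [0.4077, -0.0601, 0.2478]
eef_rot: [3.142, 0.0, -3.141]
force: [0.2, -0.1, -0.0]
grip_width: 0.0941
grip_force: 0.0
```

>>> move_arm --pt "1 -0.25 -0.72 0.5 0 0 0" --pt "1 -0.49 -1.43 1.2 0 0 0" --pt "1 -0.49 -1.43 1.6 0 0 0" --pt "1 -0.49 -1.43 2.1 0 0 0" --pt "1 -0.49 -1.43 2.6 0 0 0" --pt "1 -0.49 -1.43 3.1 0 0 0" --pt "1 -0.49 -1.43 3.5 0 0 0" --pt "1 -0.49 -1.43 3.72 0 0 0" --pt "1 -0.49 -1.43 3.72 0 0 0"

```text
time_s: 3.7
ee_pos: [0.432, -0.1318, 0.061]
eef_rot: [3.141, -0.002, -3.141]
force: [0.1, -0.2, -0.0]
grip_width: 0.0941
grip_force: 0.0
```

>>> move_arm --pt "-1 0 0 0 0 0 0" --pt "-1 0 0 0 0 0 0" --pt "-1 0 0 0 0 0 0" --pt "-1 0 0 0 0 0 0" --pt "-1 0 0 0 0 0 0" --pt "-1 0 0 0 0 0 0" --pt "-1 0 0 0 0 0 0" --pt "-1 0 0 0 0 0 0" --grip_force 25

```text
time_s: 4.5
ee_pos: [0.4325, -0.1327, 0.0618]
eef_rot: [3.142, 0.0, -3.141]
force: [0.3, 0.2, 0.4]
grip_width: 0.0439
grip_force: 25.0
```

>>> move_arm --pt "-1 0 0 -0.1 0 0 0" --pt "-1 0 0 -0.3 0 0 0" --pt "-1 0 0 -0.6 0 0 0" --pt "-1 0 0 -0.9 0 0 0" --pt "-1 0 0 -1.2 0 0 0" --pt "-1 0 0 -1.5 0 0 0" --pt "-1 0 0 -1.8 0 0 0" --pt "-1 0 0 -2.05 0 0 0" --pt "-1 0 0 -2.2 0 0 0" --pt "-1 -0.06 0.08 -2.2 0 0 0" --pt "-1 -0.17 0.24 -2.2 0 0 0" --pt "-1 -0.34 0.48 -2.2 0 0 0"

```text
time_s: 5.7
ee_pos: [0.4495, -0.1081, 0.1711]
eef_rot: [3.141, -0.001, 3.141]
force: [0.4, -0.2, -1.3]
grip_width: 0.0431
grip_force: 25.0
```

>>> move_arm --pt "-1 -0.28 0.4 0 0 0 0" --pt "-1 -0.6 0.85 0 0 0 0" --pt "-1 -0.95 1.35 0 0 0 0" --pt "-1 -1.3 1.85 0 0 0 0" --pt "-1 -1.65 2.35 0 0 0 0" --pt "-1 -2.0 2.85 0 0 0 0" --pt "-1 -2.35 3.35 0 0 0 0" --pt "-1 -2.7 3.85 0 0 0 0" --pt "-1 -3.05 4.35 0 0 0 0" --pt "-1 -3.4 4.82 0 0 0 0" --pt "-1 -3.65 5.2 0 0 0 0" --pt "-1 -3.85 5.5 0 0 0 0"

```text
time_s: 6.9
ee_pos: [0.642, 0.1685, 0.1701]
eef_rot: [-3.141, -0.002, -3.14]
force: [0.1, -1.1, -1.8]
grip_width: 0.0435
grip_force: 25.0
```

>>> move_arm --pt "-1 -0.15 0.2 0 0 0 0" --pt "-1 -0.25 0.32 0 0 0 0" --pt "-1 -0.25 0.32 0 0 0 0" --pt "-1 -0.25 0.32 0 0 0 0"

```text
time_s: 7.3
ee_pos: [0.6541, 0.1823, 0.1712]
eef_rot: [-3.141, -0.001, -3.141]
force: [-0.1, -0.0, -1.3]
grip_width: 0.0435
grip_force: 25.0
```

```bash
cat > l.py <<'E'
from h import *
import sys
n=sys.argv[1];o=ctrl.get_obs();print(o['time_s'],o['ee_pos'].round(4) if hasattr(o['ee_pos'],'round') else o['ee_pos'])
im,d=ctrl.camera('scene');cv2.imwrite(f'pics/{n}.png',cv2.resize(im[90:300,120:420],(750,525))[:,:,::-1])
w=cloud('scene',d)
E
python3 l.py carry1
```

```text
7.3 [0.6541 0.1823 0.1712]
```

View pics/carry1.png

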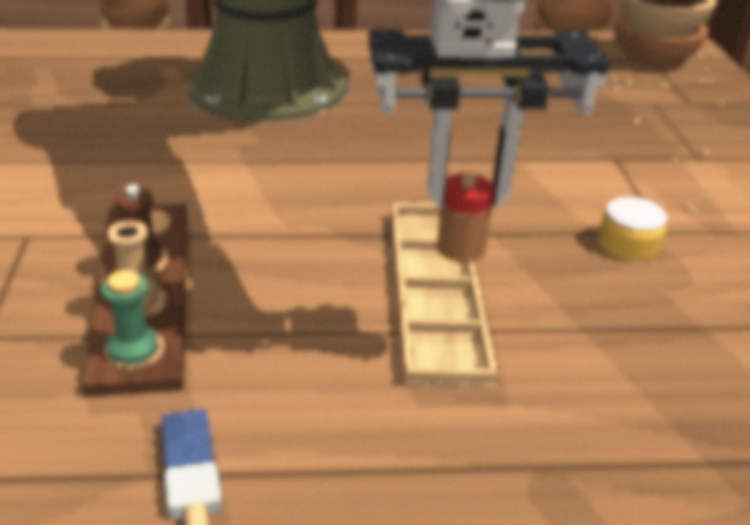

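The box is held upright at (467,215), above the far end of the rack once its height is allowed for. Lowering it now.

>>> move_arm --pt "-1 0 0 0.15 0 0 0" --pt "-1 0 0 0.45 0 0 0" --pt "-1 0 0 0.8 0 0 0" --pt "-1 0 0 1.15 0 0 0" --pt "-1 0 0 1.5 0 0 0" --pt "-1 0 0 1.8 0 0 0" --pt "-1 0 0 2.05 0 0 0" --pt "-1 0 0 2.2 0 0 0" --pt "-1 0 0 2.3 0 0 0" --pt "-1 0 0 2.38 0 0 0" --pt "-1 0 0 2.43 0 0 0" --pt "-1 0 0 2.43 0 0 0"

```text
time_s: 8.55
ee_pos: [0.6544, 0.1823, 0.0503]
eef_rot: [-3.142, 0.0, -3.141]
force: [-0.4, -0.5, -0.5]
grip_width: 0.0433
grip_force: 25.0
```

>>> move_arm --pt "-1 0 0 0.02 0 0 0" --pt "-1 0 0 0.03 0 0 0" --pt "-1 0 0 0.04 0 0 0" --pt "-1 0 0 0.05 0 0 0" --pt "-1 0 0 0.05 0 0 0"

```text
time_s: 9.05
ee_pos: [0.6544, 0.1823, 0.0477]
eef_rot: [-3.142, -0.0, -3.141]
force: [-0.3, 0.1, -1.3]
grip_width: 0.0436
grip_force: 25.0
```

>>> move_arm --pt "-1 0 0 0.01 0 0 0" --pt "-1 0 0 0.02 0 0 0" --pt "-1 0 0 0.02 0 0 0" --pt "-1 0 0 0.02 0 0 0"

```text
time_s: 9.45
ee_pos: [0.6545, 0.1823, 0.0469]
eef_rot: [3.142, 0.0, -3.141]
force: [0.1, -0.2, -0.6]
grip_width: 0.0436
grip_force: 25.0
```

>>> move_arm --pt "-1 0 0 0.01 0 0 0" --pt "-1 0 0 0.02 0 0 0" --pt "-1 0 0 0.02 0 0 0" --pt "-1 0 0 0.02 0 0 0"

```text
time_s: 9.85
ee_pos: [0.6546, 0.1824, 0.0468]
eef_rot: [3.141, 0.001, -3.141]
force: [-3.2, -0.4, 7.3]
grip_width: 0.0434
grip_force: 25.0
```

>>> move_arm --pt "-0.6 0 0 0 0 0 0" --pt "-0.2 0 0 0 0 0 0" --pt "0.3 0 0 0 0 0 0" --pt "1 0 0 0 0 0 0" --pt "1 0 0 0 0 0 0" --pt "1 0 0 0 0 0 0" --pt "1 0 0 -0.2 0 0 0" --pt "1 0 0 -0.6 0 0 0" --pt "1 0 0 -1.2 0 0 0" --pt "1 0 0 -1.9 0 0 0" --pt "1 0 0 -2.6 0 0 0" --pt "1 0 0 -2.6 0 0 0"

```text
time_s: 11.05
ee_pos: [0.6561, 0.1828, 0.1823]
eef_rot: [3.14, 0.009, -3.141]
force: [0.6, -0.3, -1.5]
grip_width: 0.0941
grip_force: 0.0
```

>>> move_arm --pt "1 0.25 -0.5 0 0 0 0" --pt "1 0.55 -1.15 0 0 0 0" --pt "1 0.85 -1.8 0 0 0 0" --pt "1 1.15 -2.45 0 0 0 0" --pt "1 1.45 -3.05 0 0 0 0" --pt "1 1.75 -3.65 0 0 0 0" --pt "1 2.05 -4.3 0 0 0 0" --pt "1 2.35 -4.95 0 0 0 0" --pt "1 2.65 -5.55 0 0 0 0" --pt "1 2.85 -6.0 0 0 0 0" --pt "1 2.97 -6.21 0 0 0 0" --pt "1 2.97 -6.21 0 0 0 0"

```text
time_s: 12.25
ee_pos: [0.5055, -0.1289, 0.1758]
eef_rot: [-3.142, 0.0, 3.14]
force: [-0.9, 1.2, -0.2]
grip_width: 0.0942
grip_force: 0.0
```

```bash
python3 l.py rel1
```

```text
12.25 [ 0.5055 -0.1289  0.1758]
```

View pics/rel1.png

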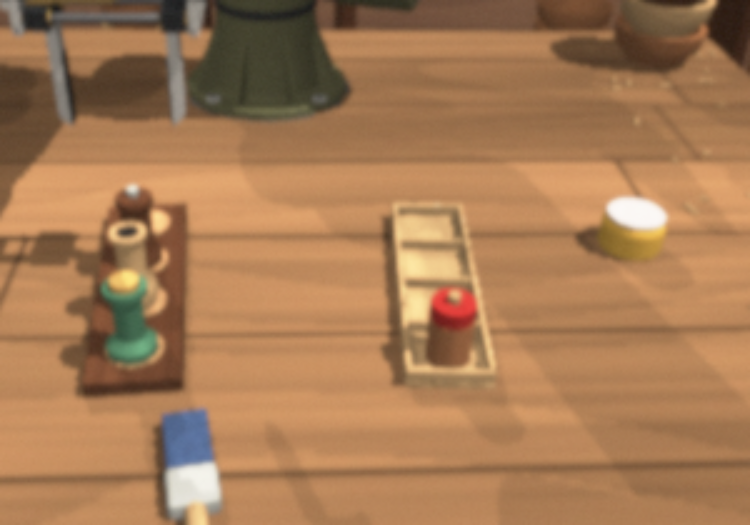

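The box stands upright in the farthest compartment (452,330), and the other three pieces haven't moved. The mill is next.

>>> move_arm --pt "1 0 0 0.3 0 0 0" --pt "1 0 0 0.8 0 0 0" --pt "1 0 0 1.3 0 0 0" --pt "1 0 0 1.8 0 0 0" --pt "1 0 0 2.15 0 0 0" --pt "1 0 0 2.28 0 0 0" --pt "1 0 0 2.28 0 0 0"

```text
time_s: 13.0
ee_pos: [0.506, -0.1273, 0.0612]
eef_rot: [3.141, -0.001, -3.14]
force: [-0.1, -0.0, -0.1]
grip_width: 0.0938
grip_force: 0.0
```

>>> move_arm --pt "-1 0 0 0 0 0 0" --pt "-1 0 0 0 0 0 0" --pt "-1 0 0 0 0 0 0" --pt "-1 0 0 0 0 0 0" --pt "-1 0 0 0 0 0 0" --pt "-1 0 0 0 0 0 0" --pt "-1 0 0 0 0 0 0" --pt "-1 0 0 0 0 0 0" --pt "-1 0 0 0 0 0 0" --grip_force 25

```text
time_s: 13.9
ee_pos: [0.506, -0.1283, 0.0618]
eef_rot: [-3.141, 0.0, -3.141]
force: [0.5, 0.0, 0.6]
grip_width: 0.0384
grip_force: 25.0
```

>>> move_arm --pt "-1 0 0 0 0 0 0" --pt "-1 0 0 0 0 0 0" --pt "-1 0 0 0 0 0 0"

```text
time_s: 14.2
ee_pos: [0.5059, -0.1282, 0.0618]
eef_rot: [-3.142, 0.0, -3.141]
force: [-0.4, -1.3, 0.4]
grip_width: 0.0379
grip_force: 25.0
```

```bash
cat > v.py <<'E'
from h import *
a,d=ctrl.camera('scene');b,d2=ctrl.camera('top');np.savez('now.npz',d=d,d2=d2)
x=cv2.resize(a[140:260,120:240],(600,600),interpolation=cv2.INTER_CUBIC)
cv2.imwrite('pics/mill1.png',x[:,:,::-1])
w=cloud('top',d2);m=(np.hypot(w[...,0]-.506,w[...,1]+.128)<.03)&(w[...,2]>.085)&(w[...,2]<.115);q=w[m];print(len(q),q.mean(0),q.max(0),q.min(0))
w=cloud('scene',d);m=(np.hypot(w[...,0]-.506,w[...,1]+.128)<.03)&(w[...,2]>.085)&(w[...,2]<.115);q=w[m];print(len(q),q.mean(0),q.max(0),q.min(0))
E
python3 v.py
```

```text
v.py:5: RuntimeWarning: Mean of empty slice.
  w=cloud('top',d2);m=(np.hypot(w[...,0]-.506,w[...,1]+.128)<.03)&(w[...,2]>.085)&(w[...,2]<.115);q=w[m];print(len(q),q.mean(0),q.max(0),q.min(0))
  ret = um.true_divide(
Traceback (most recent call last):
  File "v.py", line 5, in <module>
    w=cloud('top',d2);m=(np.hypot(w[...,0]-.506,w[...,1]+.128)<.03)&(w[...,2]>.085)&(w[...,2]<.115);q=w[m];print(len(q),q.mean(0),q.max(0),q.min(0))
                                                                                                                                  ~~~~~^^^
ValueError: zero-size array to reduction operation maximum which has no identity
```

View pics/mill1.png

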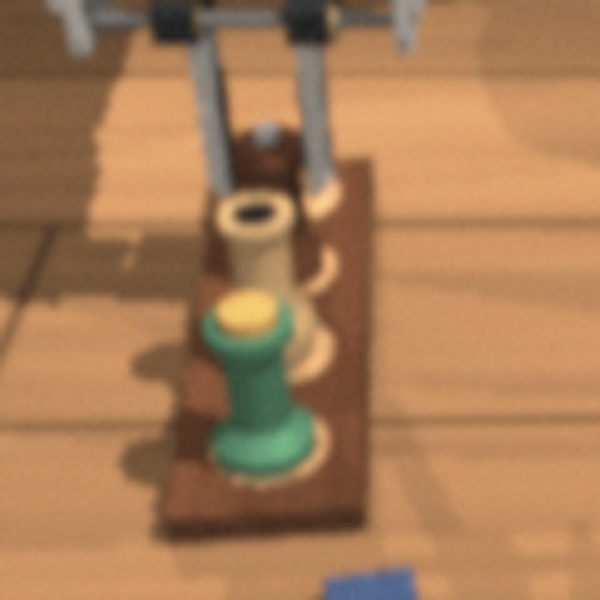

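The mill is upright between the fingers (head at 268,155). The opening of 38 mm doesn't fit the 32 mm grip, so the fingers are probably catching the head. I'll reopen, go slightly lower and grip again.

>>> move_arm --pt "-0.1 0 0 0 0 0 0" --pt "0 0 0 0 0 0 0" --pt "0.1 0 0 0 0 0 0" --pt "0.1 0 0 0 0 0 0" --pt "0.1 0 0 0.03 0 0 0" --pt "0.1 0 0 0.06 0 0 0" --pt "0.1 0 0 0.06 0 0 0"

```text
time_s: 15.0
ee_pos: [0.5058, -0.1281, 0.0585]
eef_rot: [3.141, -0.0, -3.141]
force: [-0.4, -1.3, 0.9]
grip_width: 0.0515
grip_force: 0.0
```

```bash
cat > v.py <<'E'
from h import *
print(ctrl.get_obs()['grip_width'])
a,d=ctrl.camera('scene')
w=cloud('scene',d);m=(np.hypot(w[...,0]-.51,w[...,1]+.128)<.024)&(w[...,2]>.094)&(w[...,2]<.115);q=np.ascontiguousarray(w[m][:,:2],np.float32);print(len(q),cv2.minEnclosingCircle(q),w[m][:,2].max())
E
python3 v.py
```

```text
0.0515492077983607
117 ((0.5080447793006897, -0.12814615666866302), 0.020265843719244003) 0.10882483126860916
```

>>> move_arm --pt "-1 0 0 0 0 0 0" --pt "-1 0 0 0 0 0 0" --pt "-1 0 0 0 0 0 0" --pt "-1 0 0 0 0 0 0" --pt "-1 0 0 0 0 0 0" --pt "-1 0 0 0 0 0 0" --grip_force 25

```text
time_s: 15.65
ee_pos: [0.506, -0.1282, 0.0588]
eef_rot: [-3.142, 0.0, -3.141]
force: [-0.1, -0.5, 0.6]
grip_width: 0.0379
grip_force: 25.0
```

>>> move_arm --pt "-1 0 0 0 0 0 0" --pt "-1 0 0 -0.05 0 0 0" --pt "-1 0 0 -0.15 0 0 0" --pt "-1 0 0 -0.25 0 0 0" --pt "-1 0 0 -0.35 0 0 0" --pt "-1 0 0 -0.4 0 0 0" --pt "-1 0 0 -0.4 0 0 0" --grip_force 30

```text
time_s: 16.35
ee_pos: [0.5061, -0.1283, 0.0792]
eef_rot: [-3.141, 0.001, -3.141]
force: [-0.8, 0.5, -1.7]
grip_width: 0.0378
grip_force: 30.0
```

```bash
cat > v.py <<'E'
from h import *
print(ctrl.get_obs()['grip_width'])
a,d=ctrl.camera('scene')
x=cv2.resize(a[130:230,130:230],(600,600),interpolation=cv2.INTER_CUBIC)
cv2.imwrite('pics/mill2.png',x[:,:,::-1])
w=cloud('scene',d);m=(np.hypot(w[...,0]-.51,w[...,1]+.128)<.017)&(w[...,2]>.094)&(w[...,2]<.14);q=np.ascontiguousarray(w[m][:,:2],np.float32);print(len(q),cv2.minEnclosingCircle(q),w[m][:,2].max())
E
python3 v.py
```

```text
0.03783838689885925
166 ((0.5097754597663879, -0.12812642753124237), 0.01698225550353527) 0.12932290887092762
```

View pics/mill2.png

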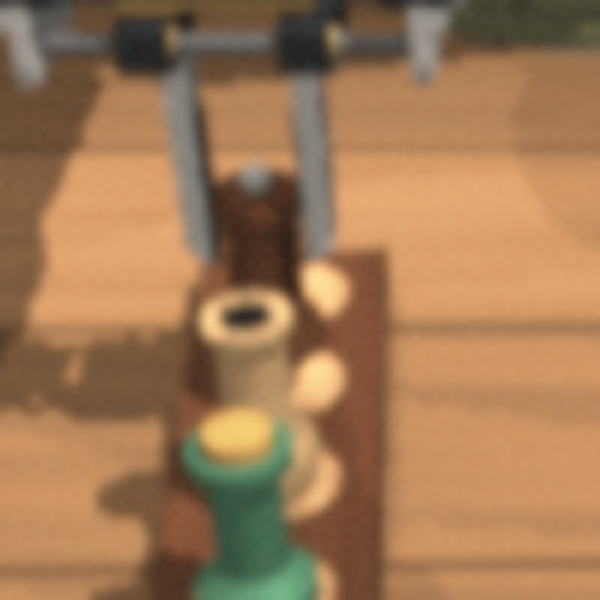

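The mill came up 20 mm with the fingers, upright and held by its head (250,200). The hold is firm, so I'm carrying it gently to the third compartment.

>>> move_arm --pt "-1 0 0 -0.1 0 0 0" --pt "-1 0 0 -0.3 0 0 0" --pt "-1 0 0 -0.6 0 0 0" --pt "-1 0 0 -0.9 0 0 0" --pt "-1 0 0 -1.2 0 0 0" --pt "-1 0 0 -1.5 0 0 0" --pt "-1 0 0 -1.75 0 0 0" --pt "-1 0 0 -1.9 0 0 0" --pt "-1 0 0.05 -1.9 0 0 0" --pt "-1 -0.04 0.15 -1.9 0 0 0" --pt "-1 -0.08 0.35 -1.9 0 0 0" --pt "-1 -0.15 0.65 -1.9 0 0 0"

```text
time_s: 17.6
ee_pos: [0.5134, -0.0948, 0.1732]
eef_rot: [3.141, -0.001, 3.141]
force: [-0.4, 0.8, -0.9]
grip_width: 0.038
grip_force: 30.0
```

>>> move_arm --pt "-1 -0.1 0.4 0 0 0 0" --pt "-1 -0.2 0.85 0 0 0 0" --pt "-1 -0.32 1.35 0 0 0 0" --pt "-1 -0.44 1.85 0 0 0 0" --pt "-1 -0.56 2.35 0 0 0 0" --pt "-1 -0.68 2.85 0 0 0 0" --pt "-1 -0.8 3.35 0 0 0 0" --pt "-1 -0.92 3.85 0 0 0 0" --pt "-1 -1.04 4.35 0 0 0 0" --pt "-1 -1.16 4.8 0 0 0 0" --pt "-1 -1.24 5.15 0 0 0 0" --pt "-1 -1.3 5.4 0 0 0 0"

```text
time_s: 18.8
ee_pos: [0.5782, 0.1762, 0.1733]
eef_rot: [-3.142, -0.001, -3.14]
force: [0.4, -0.1, -1.3]
grip_width: 0.0382
grip_force: 30.0
```

>>> move_arm --pt "-1 -0.02 0.15 0 0 0 0" --pt "-1 -0.03 0.24 0 0 0 0" --pt "-1 -0.03 0.24 0 0 0 0" --pt "-1 -0.03 0.24 0 0 0 0"

```text
time_s: 19.2
ee_pos: [0.5799, 0.1858, 0.1738]
eef_rot: [-3.141, 0.0, 3.141]
force: [-0.5, 0.1, -1.5]
grip_width: 0.038
grip_force: 30.0
```

>>> move_arm --pt "-1 0 0 0.15 0 0 0" --pt "-1 0 0 0.45 0 0 0" --pt "-1 0 0 0.8 0 0 0" --pt "-1 0 0 1.15 0 0 0" --pt "-1 0 0 1.5 0 0 0" --pt "-1 0 0 1.85 0 0 0" --pt "-1 0 0 2.1 0 0 0" --pt "-1 0 0 2.3 0 0 0" --pt "-1 0 0 2.42 0 0 0" --pt "-1 0 0 2.5 0 0 0" --pt "-1 0 0 2.55 0 0 0" --pt "-1 0 0 2.55 0 0 0"

```text
time_s: 20.4
ee_pos: [0.58, 0.1863, 0.0463]
eef_rot: [3.142, 0.0, -3.141]
force: [0.7, -0.5, -2.0]
grip_width: 0.0378
grip_force: 30.0
```

>>> move_arm --pt "-1 0 0 0.02 0 0 0" --pt "-1 0 0 0.04 0 0 0" --pt "-1 0 0 0.05 0 0 0" --pt "-1 0 0 0.05 0 0 0" --pt "-1 0 0 0.05 0 0 0"

```text
time_s: 20.9
ee_pos: [0.5799, 0.1863, 0.0438]
eef_rot: [3.142, 0.0, -3.141]
force: [0.3, 0.1, -0.5]
grip_width: 0.0377
grip_force: 30.0
```

>>> move_arm --pt "-1 0 0 0.01 0 0 0" --pt "-1 0 0 0.015 0 0 0" --pt "-1 0 0 0.015 0 0 0" --pt "-1 0 0 0.015 0 0 0"

```text
time_s: 21.3
ee_pos: [0.5803, 0.1863, 0.0438]
eef_rot: [3.141, 0.001, -3.141]
force: [-0.3, -1.5, 5.3]
grip_width: 0.0378
grip_force: 30.0
```

>>> move_arm --pt "-0.2 0 0 0 0 0 0" --pt "0 0 0 0 0 0 0" --pt "0.3 0 0 0 0 0 0" --pt "1 0 0 0 0 0 0" --pt "1 0 0 0 0 0 0" --pt "1 0 0 0 0 0 0" --pt "1 0 0 -0.2 0 0 0" --pt "1 0 0 -0.6 0 0 0" --pt "1 0 0 -1.2 0 0 0" --pt "1 0 0 -1.9 0 0 0" --pt "1 0 0 -2.65 0 0 0" --pt "1 0 0 -2.65 0 0 0"

```text
time_s: 22.5
ee_pos: [0.5817, 0.1869, 0.1818]
eef_rot: [3.139, 0.009, -3.141]
force: [0.2, 1.1, -0.2]
grip_width: 0.0939
grip_force: 0.0
```

>>> move_arm --pt "1 0.02 -0.5 0 0 0 0" --pt "1 0.02 -1.15 0 0 0 0" --pt "1 0.02 -1.8 0 0 0 0" --pt "1 0.02 -2.45 0 0 0 0" --pt "1 0.02 -3.05 0 0 0 0" --pt "1 0.02 -3.65 0 0 0 0" --pt "1 0.02 -4.3 0 0 0 0" --pt "1 0.02 -4.95 0 0 0 0" --pt "1 0.02 -5.55 0 0 0 0" --pt "1 0.02 -6.0 0 0 0 0" --pt "1 0.02 -6.17 0 0 0 0" --pt "1 0.02 -6.17 0 0 0 0"

```text
time_s: 23.7
ee_pos: [0.5788, -0.1227, 0.1753]
eef_rot: [3.141, -0.0, 3.141]
force: [1.0, 0.2, 1.2]
grip_width: 0.0939
grip_force: 0.0
```

```bash
python3 l.py rel2
```

```text
23.7 [ 0.5788 -0.1227  0.1753]
```

View pics/rel2.png

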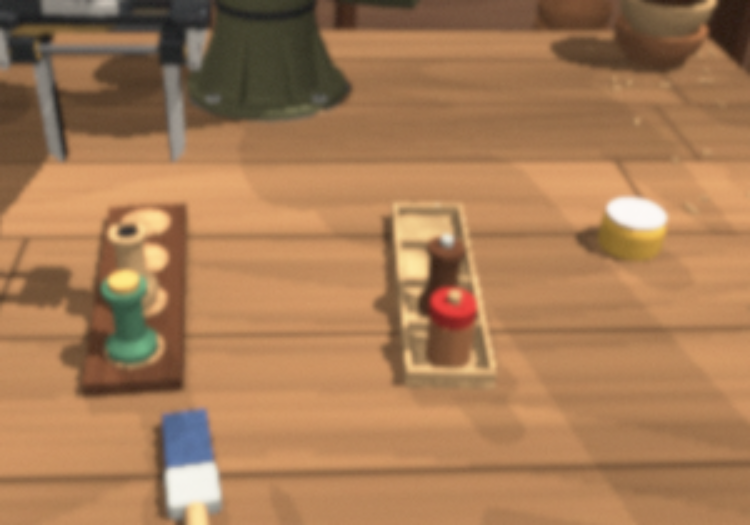

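The mill (445,270) and box stand upright in the two farthest compartments. The vase (130,250) and candlestick haven't been disturbed. The vase is next.

>>> move_arm --pt "1 0 0 0.3 0 0 0" --pt "1 0 0 0.8 0 0 0" --pt "1 0 0 1.3 0 0 0" --pt "1 0 0 1.75 0 0 0" --pt "1 0 0 2.0 0 0 0" --pt "1 0 0 2.11 0 0 0" --pt "1 0 0 2.11 0 0 0"

```text
time_s: 24.45
ee_pos: [0.579, -0.1217, 0.07]
eef_rot: [3.141, -0.0, -3.141]
force: [-0.0, -0.2, 0.6]
grip_width: 0.094
grip_force: 0.0
```

>>> move_arm --pt "-1 0 0 0 0 0 0" --pt "-1 0 0 0 0 0 0" --pt "-1 0 0 0 0 0 0" --pt "-1 0 0 0 0 0 0" --pt "-1 0 0 0 0 0 0" --pt "-1 0 0 0 0 0 0" --pt "-1 0 0 0 0 0 0" --pt "-1 0 0 0 0 0 0" --pt "-1 0 0 0 0 0 0" --pt "-1 0 0 0 0 0 0" --pt "-1 0 0 0 0 0 0" --pt "-1 0 0 0 0 0 0" --grip_force 25

```text
time_s: 25.65
ee_pos: [0.5789, -0.1222, 0.07]
eef_rot: [-3.142, -0.0, -3.141]
force: [-0.1, -1.7, 0.6]
grip_width: 0.0344
grip_force: 25.0
```

>>> move_arm --pt "-1 0 0 -0.05 0 0 0" --pt "-1 0 0 -0.15 0 0 0" --pt "-1 0 0 -0.3 0 0 0" --pt "-1 0 0 -0.4 0 0 0" --pt "-1 0 0 -0.4 0 0 0"

```text
time_s: 26.15
ee_pos: [0.5794, -0.1223, 0.0911]
eef_rot: [-3.141, 0.002, -3.141]
force: [0.2, 0.2, -1.6]
grip_width: 0.0344
grip_force: 25.0
```

```bash
sed -i "s/mill2/vase1/;s/x=cv2.resize.*INTER_CUBIC)/x=cv2.resize(a[140:240,130:230],(600,600),interpolation=cv2.INTER_CUBIC)/;s/-.51,/-.582,/;s/+.128/+.122/" v.py; python3 v.py
```

```text
0.034370116399781395
205 ((0.5820990204811096, -0.12192549556493759), 0.016943851485848427) 0.1395622731850067
```

View pics/vase1.png

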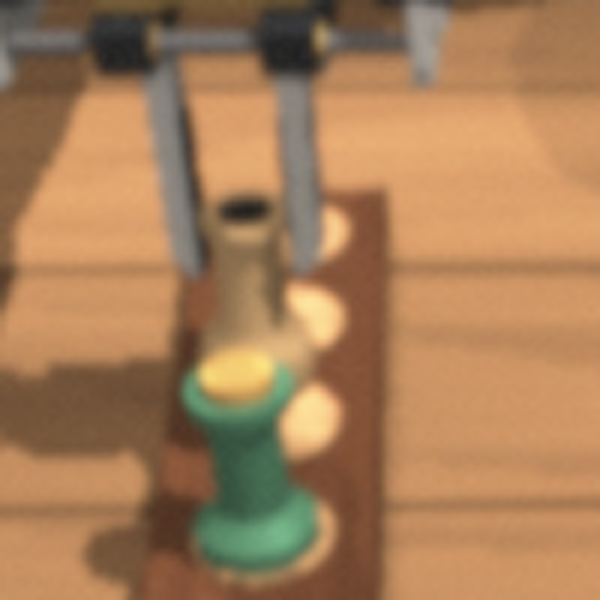

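The vase hangs upright, gripped at the lip (245,215). Carrying it to the second-nearest compartment.

>>> move_arm --pt "-1 0 0 -0.1 0 0 0" --pt "-1 0 0 -0.3 0 0 0" --pt "-1 0 0 -0.6 0 0 0" --pt "-1 0 0 -0.9 0 0 0" --pt "-1 0 0 -1.2 0 0 0" --pt "-1 0 0 -1.5 0 0 0" --pt "-1 0 0 -1.7 0 0 0" --pt "-1 0 0 -1.8 0 0 0" --pt "-1 0 0.05 -1.8 0 0 0" --pt "-1 0.04 0.15 -1.8 0 0 0" --pt "-1 0.08 0.35 -1.8 0 0 0" --pt "-1 0.15 0.65 -1.8 0 0 0"

```text
time_s: 27.4
ee_pos: [0.571, -0.0889, 0.1794]
eef_rot: [3.141, -0.001, 3.141]
force: [-1.1, -0.6, -1.5]
grip_width: 0.0347
grip_force: 25.0
```

>>> move_arm --pt "-1 0.1 0.4 0 0 0 0" --pt "-1 0.2 0.85 0 0 0 0" --pt "-1 0.32 1.35 0 0 0 0" --pt "-1 0.44 1.85 0 0 0 0" --pt "-1 0.56 2.35 0 0 0 0" --pt "-1 0.68 2.85 0 0 0 0" --pt "-1 0.8 3.35 0 0 0 0" --pt "-1 0.92 3.85 0 0 0 0" --pt "-1 1.04 4.35 0 0 0 0" --pt "-1 1.16 4.8 0 0 0 0" --pt "-1 1.24 5.15 0 0 0 0" --pt "-1 1.3 5.4 0 0 0 0"

```text
time_s: 28.6
ee_pos: [0.5053, 0.1822, 0.1798]
eef_rot: [3.142, -0.0, -3.14]
force: [-0.4, -0.5, -1.7]
grip_width: 0.0348
grip_force: 25.0
```

>>> move_arm --pt "-1 0.01 0.13 0 0 0 0" --pt "-1 0.01 0.21 0 0 0 0" --pt "-1 0.01 0.21 0 0 0 0" --pt "-1 0.01 0.21 0 0 0 0"

```text
time_s: 29.0
ee_pos: [0.506, 0.1904, 0.1799]
eef_rot: [-3.141, -0.0, 3.141]
force: [-0.1, -0.7, -0.5]
grip_width: 0.0344
grip_force: 25.0
```

Descend from .180 to .055, a shift of 2.50.

>>> move_arm --pt "-1 0 0 0.15 0 0 0" --pt "-1 0 0 0.45 0 0 0" --pt "-1 0 0 0.8 0 0 0" --pt "-1 0 0 1.15 0 0 0" --pt "-1 0 0 1.5 0 0 0" --pt "-1 0 0 1.8 0 0 0" --pt "-1 0 0 2.05 0 0 0" --pt "-1 0 0 2.22 0 0 0" --pt "-1 0 0 2.33 0 0 0" --pt "-1 0 0 2.4 0 0 0" --pt "-1 0 0 2.45 0 0 0" --pt "-1 0 0 2.45 0 0 0"

```text
time_s: 30.2
ee_pos: [0.5059, 0.1908, 0.0575]
eef_rot: [3.142, 0.0, -3.141]
force: [0.1, 1.0, -1.5]
grip_width: 0.0344
grip_force: 25.0
```

>>> move_arm --pt "-1 0 0 0.02 0 0 0" --pt "-1 0 0 0.04 0 0 0" --pt "-1 0 0 0.05 0 0 0" --pt "-1 0 0 0.055 0 0 0" --pt "-1 0 0 0.055 0 0 0"

```text
time_s: 30.7
ee_pos: [0.506, 0.1908, 0.055]
eef_rot: [3.142, 0.0, -3.141]
force: [-0.0, -0.6, 1.3]
grip_width: 0.0348
grip_force: 25.0
```

>>> move_arm --pt "-0.25 0 0 0 0 0 0" --pt "-0.1 0 0 0 0 0 0" --pt "0.3 0 0 0 0 0 0" --pt "1 0 0 0 0 0 0" --pt "1 0 0 0 0 0 0" --pt "1 0 0 0 0 0 0" --pt "1 0 0 -0.2 0 0 0" --pt "1 0 0 -0.6 0 0 0" --pt "1 0 0 -1.2 0 0 0" --pt "1 0 0 -1.9 0 0 0" --pt "1 0 0 -2.5 0 0 0" --pt "1 0 0 -2.5 0 0 0"

```text
time_s: 31.9
ee_pos: [0.5074, 0.1913, 0.1846]
eef_rot: [3.14, 0.007, -3.141]
force: [-0.6, -0.6, -0.2]
grip_width: 0.094
grip_force: 0.0
```

>>> move_arm --pt "1 -0.25 -0.5 0 0 0 0" --pt "1 -0.55 -1.15 0 0 0 0" --pt "1 -0.85 -1.8 0 0 0 0" --pt "1 -1.15 -2.45 0 0 0 0" --pt "1 -1.45 -3.05 0 0 0 0" --pt "1 -1.75 -3.65 0 0 0 0" --pt "1 -2.05 -4.3 0 0 0 0" --pt "1 -2.35 -4.95 0 0 0 0" --pt "1 -2.65 -5.5 0 0 0 0" --pt "1 -2.85 -5.95 0 0 0 0" --pt "1 -2.97 -6.14 0 0 0 0" --pt "1 -2.97 -6.14 0 0 0 0"

```text
time_s: 33.1
ee_pos: [0.6545, -0.1168, 0.1791]
eef_rot: [3.141, -0.001, 3.141]
force: [-0.5, 0.8, -0.0]
grip_width: 0.0941
grip_force: 0.0
```

```bash
python3 l.py rel3
```

```text
33.1 [ 0.6545 -0.1168  0.1791]
```

View pics/rel3.png

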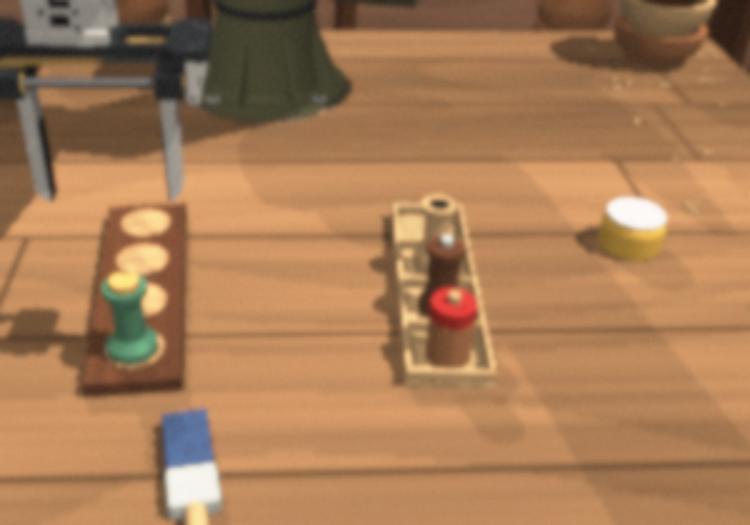

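The vase (438,215) stands upright behind the mill. The candlestick (128,320) is last.

>>> move_arm --pt "1 0 0 0.3 0 0 0" --pt "1 0 0 0.8 0 0 0" --pt "1 0 0 1.3 0 0 0" --pt "1 0 0 1.8 0 0 0" --pt "1 0 0 2.2 0 0 0" --pt "1 0 0 2.36 0 0 0" --pt "1 0 0 2.36 0 0 0"

```text
time_s: 33.85
ee_pos: [0.6537, -0.1152, 0.0605]
eef_rot: [3.141, -0.002, -3.141]
force: [0.1, -0.8, 0.4]
grip_width: 0.0937
grip_force: 0.0
```

>>> move_arm --pt "-1 0 0 0 0 0 0" --pt "-1 0 0 0 0 0 0" --pt "-1 0 0 0 0 0 0" --pt "-1 0 0 0 0 0 0" --pt "-1 0 0 0 0 0 0" --pt "-1 0 0 0 0 0 0" --pt "-1 0 0 0 0 0 0" --pt "-1 0 0 0 0 0 0" --pt "-1 0 0 0 0 0 0" --pt "-1 0 0 0 0 0 0" --pt "-1 0 0 0 0 0 0" --pt "-1 0 0 0 0 0 0" --grip_force 25

```text
time_s: 35.05
ee_pos: [0.6545, -0.1162, 0.0618]
eef_rot: [-3.142, 0.0, -3.141]
force: [0.1, -0.6, 1.4]
grip_width: 0.0388
grip_force: 25.0
```

>>> move_arm --pt "-1 0 0 -0.05 0 0 0" --pt "-1 0 0 -0.15 0 0 0" --pt "-1 0 0 -0.3 0 0 0" --pt "-1 0 0 -0.4 0 0 0" --pt "-1 0 0 -0.4 0 0 0"

```text
time_s: 35.55
ee_pos: [0.6549, -0.1162, 0.083]
eef_rot: [-3.141, 0.002, -3.141]
force: [0.4, -0.3, -1.8]
grip_width: 0.0391
grip_force: 25.0
```

```bash
sed -i "s/vase1/cand1/;s/a\[140:240/a[160:260/;s/-.582,/-.657,/;s/+.122/+.116/" v.py; python3 v.py
```

```text
0.039099182871693776
178 ((0.6570594310760498, -0.1161990538239479), 0.01685023121535778) 0.12440923129497661
```

View pics/cand1.png

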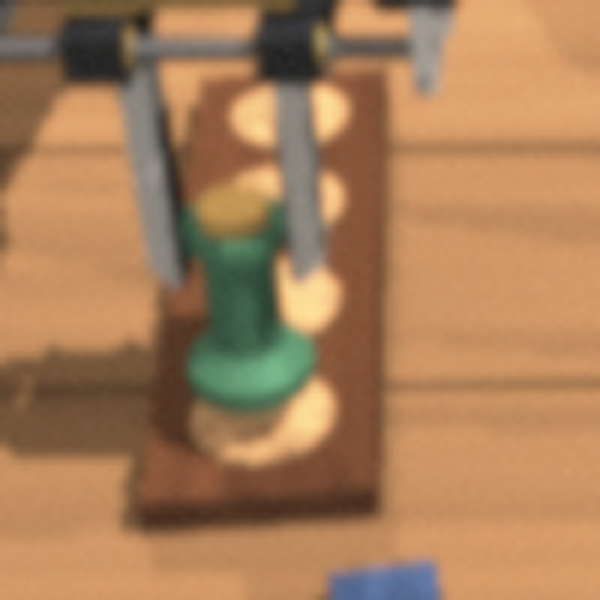

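The candlestick is held upright by its drip plate (235,230). Carrying it to the nearest compartment.

>>> move_arm --pt "-1 0 0 -0.1 0 0 0" --pt "-1 0 0 -0.3 0 0 0" --pt "-1 0 0 -0.6 0 0 0" --pt "-1 0 0 -0.9 0 0 0" --pt "-1 0 0 -1.2 0 0 0" --pt "-1 0 0 -1.5 0 0 0" --pt "-1 0 0 -1.8 0 0 0" --pt "-1 0 0 -2.0 0 0 0" --pt "-1 0.03 0.05 -2.0 0 0 0" --pt "-1 0.1 0.15 -2.0 0 0 0" --pt "-1 0.22 0.32 -2.0 0 0 0" --pt "-1 0.42 0.6 -2.0 0 0 0"

```text
time_s: 36.8
ee_pos: [0.6326, -0.0856, 0.1807]
eef_rot: [3.141, -0.001, 3.141]
force: [-0.1, -0.0, -2.0]
grip_width: 0.0392
grip_force: 25.0
```

>>> move_arm --pt "-1 0.28 0.4 0 0 0 0" --pt "-1 0.6 0.85 0 0 0 0" --pt "-1 0.95 1.35 0 0 0 0" --pt "-1 1.3 1.85 0 0 0 0" --pt "-1 1.65 2.35 0 0 0 0" --pt "-1 2.0 2.85 0 0 0 0" --pt "-1 2.35 3.3 0 0 0 0" --pt "-1 2.7 3.75 0 0 0 0" --pt "-1 3.05 4.25 0 0 0 0" --pt "-1 3.4 4.7 0 0 0 0" --pt "-1 3.65 5.1 0 0 0 0" --pt "-1 3.85 5.4 0 0 0 0"

```text
time_s: 38.0
ee_pos: [0.4391, 0.185, 0.1813]
eef_rot: [-3.142, -0.001, -3.14]
force: [0.6, 0.4, -2.7]
grip_width: 0.039
grip_force: 25.0
```

>>> move_arm --pt "-1 0.1 0.14 0 0 0 0" --pt "-1 0.17 0.22 0 0 0 0" --pt "-1 0.17 0.22 0 0 0 0" --pt "-1 0.17 0.22 0 0 0 0"

```text
time_s: 38.4
ee_pos: [0.4325, 0.1944, 0.1816]
eef_rot: [-3.141, -0.0, 3.141]
force: [-0.5, 0.1, -2.5]
grip_width: 0.039
grip_force: 25.0
```

Descend from .1818 to .0468, a shift of 2.70.

>>> move_arm --pt "-1 0 0 0.15 0 0 0" --pt "-1 0 0 0.45 0 0 0" --pt "-1 0 0 0.85 0 0 0" --pt "-1 0 0 1.25 0 0 0" --pt "-1 0 0 1.65 0 0 0" --pt "-1 0 0 2.0 0 0 0" --pt "-1 0 0 2.25 0 0 0" --pt "-1 0 0 2.42 0 0 0" --pt "-1 0 0 2.53 0 0 0" --pt "-1 0 0 2.6 0 0 0" --pt "-1 0 0 2.65 0 0 0" --pt "-1 0 0 2.65 0 0 0"

```text
time_s: 39.6
ee_pos: [0.4325, 0.1948, 0.0493]
eef_rot: [3.142, 0.0, -3.141]
force: [-0.3, 1.2, -2.0]
grip_width: 0.0389
grip_force: 25.0
```

>>> move_arm --pt "-1 0 0 0.02 0 0 0" --pt "-1 0 0 0.04 0 0 0" --pt "-1 0 0 0.05 0 0 0" --pt "-1 0 0 0.055 0 0 0" --pt "-1 0 0 0.055 0 0 0"

```text
time_s: 40.1
ee_pos: [0.4325, 0.1948, 0.0467]
eef_rot: [3.142, 0.0, -3.141]
force: [0.3, -0.6, 0.4]
grip_width: 0.0393
grip_force: 25.0
```

>>> move_arm --pt "-1 0 0 0.005 0 0 0" --pt "-1 0 0 0.005 0 0 0"

```text
time_s: 40.3
ee_pos: [0.4327, 0.1948, 0.0466]
eef_rot: [3.141, 0.001, -3.141]
force: [-1.4, -1.7, 5.7]
grip_width: 0.0386
grip_force: 25.0
```

>>> move_arm --pt "-0.15 0 0 0 0 0 0" --pt "0 0 0 0 0 0 0" --pt "0.3 0 0 0 0 0 0" --pt "1 0 0 0 0 0 0" --pt "1 0 0 0 0 0 0" --pt "1 0 0 0 0 0 0" --pt "1 0 0 -0.2 0 0 0" --pt "1 0 0 -0.6 0 0 0" --pt "1 0 0 -1.2 0 0 0" --pt "1 0 0 -1.9 0 0 0" --pt "1 0 0 -2.6 0 0 0" --pt "1 0 0 -2.6 0 0 0"

```text
time_s: 41.5
ee_pos: [0.434, 0.1954, 0.1813]
eef_rot: [3.139, 0.007, -3.141]
force: [-0.2, -0.6, -1.1]
grip_width: 0.0943
grip_force: 0.0
```

>>> move_arm --pt "1 0 -0.5 -0.5 0 0 0" --pt "1 0 -1.2 -1 0 0 0" --pt "1 0 -2 -1 0 0 0" --pt "1 0 -2.8 -1 0 0 0" --pt "1 0 -3.5 -1 0 0 0" --pt "1 0 -4 -1 0 0 0" --pt "1 0 -4 -1 0 0 0" --pt "1 0 -4 -1 0 0 0"

```text
time_s: 42.3
ee_pos: [0.4323, -0.0053, 0.2262]
eef_rot: [3.141, -0.0, 3.141]
force: [-0.1, 0.3, -0.1]
grip_width: 0.0942
grip_force: 0.0
```

```bash
cat > e.py <<'E'
from h import *
a,d=ctrl.camera('scene');b,d2=ctrl.camera('top')
A=cv2.resize(a[150:260,200:420],(800,400));B=cv2.resize(b[120:280,80:400],(400,200))
cv2.imwrite('pics/end.png',np.vstack([A,cv2.copyMakeBorder(B,0,0,0,400,cv2.BORDER_CONSTANT)])[:,:,::-1])
w=cloud('top',d2)
for k in('candlestick','vase','mill','box','wax_tin'):
    c=ctrl.cut_out('top',k)
    if c: q=w[c[0]['region']&(d2>0)];z=np.percentile(q[:,2],98);q2=q[q[:,2]>z-.012];print(k,round(c[0]['score'],2),q2.mean(0).round(3),z.round(3))
E
python3 e.py
```

```text
candlestick 0.63 [0.43  0.194 0.083] 0.088
vase 0.84 [0.505 0.189 0.088] 0.091
mill 0.93 [0.577 0.186 0.086] 0.094
box 0.92 [0.651 0.183 0.073] 0.081
wax_tin 0.59 [0.454 0.426 0.045] 0.049
```

View pics/end.png

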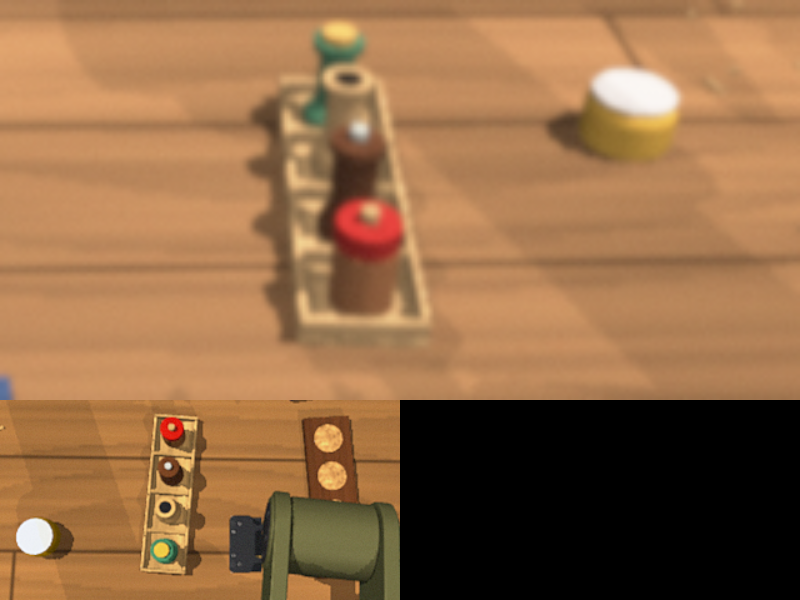

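All four pieces stand upright. From near to far they are candlestick, vase, mill and box, at the expected heights, and the tin is where it was.

```bash
python3 -c "from station import ctrl;print(ctrl.hand_in())"
```

```text
the job is handed in; nothing more can be done
None
```

The job is handed in at about 43 s of robot time: the four pieces stand upright in the drying rack in reverse order (candlestick nearest, then vase, mill and box farthest), and the wax tin was left untouched.

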